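Swing out the prop leg of the tube rest and lay the tube on it

ROBOT

A 7-joint arm with a two-finger parallel gripper is mounted at the origin on a cart in front of the work surface, level with it; the furniture and walls round the work are solid. World frame = base frame: x ahead of the robot, y to its left, z up, the work surface at z = 0. Lengths are in mm, angles in rad, forces in N, time in s.
With the tool pointing down it reaches from about 400 to 875 mm from the base axis. Payload 4.4 kg.
Tool frame: the origin (TCP) lies midway between the tips of the shut fingers; the grasp point (between the pads) lies 19 mm behind it (ctrl.pinch_z is the distance from the TCP to the grasp point, in mm); z points along the fingers, y is the line along which they close (so a half turn about z gives the same grasp; the last joint's range is limited). The gripper opens to 85 mm and grips with 20 to 120 N. Pads are 22 mm wide; open, the fingers measure 114 mm over their backs; the gripper's body (76 mm by 85 mm) begins 54 mm behind the grasp point. The pads swing forward as they close: fully open they stand 13 mm farther back than shut.
Start: joints at [-1.353, 0.628, 0.038, 1.517, -0.027, 0.996, -0.02], TCP at [181.979, 624.02, 231.313] pointing down, gripper open.
Joint ranges: [-3.06, 3.06], [-0.37, 2.12], [-1.25, 1.32], [0.18, 2.47], [-1.1, 4.24], [0.23, 1.98], [-2.94, 2.94]. Speed limits (rad/s): [2.57, 2.57, 3.14, 3.14, 3.14, 3.14, 3.14].

INTERFACE

Orientations are given as [roll, pitch, yaw] about the fixed x, y, z axes, in that order (R = Rz(yaw) Ry(pitch) Rx(roll)).
In Python, from cell import read_state, cams, order, ctrl gives the robot as it stands.
- The arm moves only by the tool move_arm, never from a script. Its argument "targets" is text: rows parted by semicolons, each of 7 numbers parted by spaces: the gripper's target within -1 to 1 (fully open at 1, half-way at 0, shut at -1), then the shift along the tool's x, y, z in cm, then the turn, a rotation vector about the tool's x, y, z in degrees. A call has 1 to 5 rows; each row shifts and turns the commanded pose from where the row before left it, along the tool's axes as they then stand; what a row does not reach is not made up. A row lasts 1/12 s, in which the tool goes at most 41.7 mm and 7.16 degrees, less where a joint would pass 70% of its speed; a pose out of reach is approached as far as the arm can. A call with a gripper value outside its range is refused whole. The fingers move at their own pace and stop on an object; the grip force is fixed at half the most. Time passes only in rows, so rows that do not move let the fingers close. It gives the time, the measured TCP pose, the force, the opening and the grip force at its end, in the units of the state.
- read_state(): the state, without advancing time (a new reading comes with each control period).
- cams.get_image(name): name is "scene" or "side" or "wrist"; returns a dict with "color" (480x640x3 uint8, red, green, blue), "fovy" (degrees; the focal length in pixels is half the picture's height over the tangent of half this angle, whatever the lens; pixels are square), "cx", "cy" (the principal point, pixels), "rvec" (rotation vector, rad) and "tvec" (3), from world to camera coordinates, as OpenCV has them. Camera axes: x right, y down, z forward; pixel columns grow to the right and rows downward; lengths in mm; the calibration is good to about 2 mm. A picture is of the moment at which its call begins. There is no depth.
- order.finish_job(): hands the job in; it is judged then, once.
The state is a dict: "clock": time; "qpos": joint angles; "qd": joint speeds; "tau": joint torques, N m; "eef_pos": TCP position; "tool_rot": TCP orientation; "force": force on the tool from outside, world axes, zero at the start; "torque": the same for the moment, N m; "width": finger opening in mm; "gripper_force": force on a finger pad.
Only numpy, scipy, OpenCV 4.12 (cv2) and the standard library are available. Lean on these libraries where they do the work, as an engineer would, in place of code of your own. Each camera call takes 0.05 s, during which the arm holds its last target. There are 200 camera calls.

TASK

Make the little steel tube rest ready: push its folded-down prop leg up and over until it stands hard against its stop screw, then lean on the leg near its top with about 15 N for a second or so (20 N is the most it should take), and leave it there. Then take the longer, slimmer of the two short brown tubes, lay it gently in both notches, the one on the leg and the one on the fixed post, about centred over them, let go and draw clear. Leave the fatter tube alone.

Things in the scene. Friction and masses are not known exactly. Their poses are not given: they have to be found in the camera images.
- rest: Tube rest fixed to the bench: dark steel base plate 64 x 210 x 8 mm, y = -130 to +80 mm in its frame. Origin at bench level, mid-width; z up. Hinge of the prop leg: parallel to x at y = -45, z = 24 mm. Fixed notched post plate, 44 mm wide, 123 mm high, at y = +50. The leg folds toward -y. The stop block stands at y = 0.
- prop: Prop leg: steel plate 40 mm wide, 10 mm thick, V notch in its end; notch bottom 88 mm, horns 100 mm from the hinge. Origin on the hinge line; its -y axis runs along the leg to the notch; its +z face (5 mm from the origin) meets the stop screw, its -z face is the one to push on.
- prop_notch (a point): Bottom of the 120-degree V notch in the leg's end, mid-thickness; moves with the leg. A tube 42 mm thick seated in it has its axis 24 mm above this point.
- post_notch (a point): Bottom of the same V notch in the top of the fixed post, 112 mm above the bench, mid-thickness (plate 10 mm thick).
- tube_slim: Tube to lay on the rest: brown tube off-cut 130 mm long, 42 mm outside diameter, 0.2 to 0.35 kg, lying on the bench; can roll. Its x axis is the tube's axis; its origin lies on its skin, tube_slim_center is the middle.
- tube_slim_center (a point): Middle of the slim tube, on its axis (21 mm above what it lies on).
- tube_fat: The other tube, to be left alone: brown off-cut 110 mm long, 48 mm outside diameter, lying on the bench. One tube lies left of the rest, one right; which is which varies.
- prop_hinge (a joint): Leg angle: 0 = folded flat toward the rest's -y, 1.57 = upright; grows as the leg is pushed up and over toward the post. Starts at 0.7 to 1.0. The hinge is stiff (0.25 N m: 3 to 4 N at the leg's upper part) and the leg stays where it is left, so once pressed home it keeps bearing on the screw.
- stop_block: Block 30 x 16 x 68 mm standing on the base plate between leg and post, with the stop screw in it (10 mm thick, pointing at the leg, 38 mm above the hinge line). Origin: underside centre of the block. The screw is set differently each time and its setting is not measured: the leg stops 2 to 16 degrees past upright (20 mm spread at its end), so feel for it. It does not give.

How it is judged:
By the outcome, as a careful person would: the job done as asked, in the order asked, and still so for the second after the job is handed in, with the robot touching nothing.
It also fails if it takes over 72 s, if anything falls off the work surface, if the arm or the gripper's body presses on something with over 40 N, if the wrist force passes 120 N, or if a joint passes its speed limit or range.

## Working session

There is one attempt and no reset: what is moved stays moved. The work goes in short steps, Python scripts to look and compute and a tool call to move; the robot and the scene stay as the last step left them, time stands still between calls to the robot, and variables do not carry over. Pictures are saved under pics/ and viewed, at most 10 in all, crops included, and the job is handed in when it is done.

Besides the shell and the picture viewer there is one more tool, called after ">>>" by a JSON object that holds its "method" and its "body", one argument or row to a line. move_arm: Moves the arm, as the interface text tells. Its arguments: {"type":"object","properties":{"targets":{"type":"string"}},"required":["targets"]}

```bash
mkdir -p pics; ls; python3 - <<'E'
from cell import read_state,cams,ctrl
import cv2
for n in ("scene","side"):
    i=cams.get_image(n); cv2.imwrite(f"pics/{n}0.png",i["color"][:,:,::-1])
    print(n,i["fovy"],i["cx"],i["cy"],i["rvec"],i["tvec"])
print(read_state(),ctrl.pinch_z)
E
```

```text
pics
scene 43.90012439125978 315.75464023637693 238.65829069396202 [ 1.05266547 -2.18715178  1.17839708] [288.34035228 270.69462156 880.00754313]
side 50.26503713936409 324.6760308130546 243.4339670965734 [ 2.06839457 -0.40773583  0.21767295] [-379.4683187   173.9140288   771.69939787]
{'clock': 0.1, 'qpos': array([-1.35279558,  0.62923354,  0.03846146,  1.51823524, -0.02701213,
        0.99627115, -0.01999834]), 'qd': array([-0.00176589, -0.0010424 , -0.00037523, -0.00175708,  0.00172554,
        0.00078688, -0.00022458]), 'tau': array([ 3.51061783e-03, -5.64528859e+01,  1.23059962e+00, -1.93969774e+01,
        1.13145102e-02,  5.41540052e-03, -2.21616892e-05]), 'eef_pos': array([181.83127589, 623.49734945, 230.50482941]), 'tool_rot': array([-3.13996373e+00,  1.38779005e-05,  2.85777421e+00]), 'force': array([0.08299669, 0.33531808, 0.09971812]), 'torque': array([-0.06045704,  0.03015016, -0.02431091]), 'gripper_force': 0.0, 'width': 85.48852674153217} 18.700000000000003
```

View pics/scene0.png

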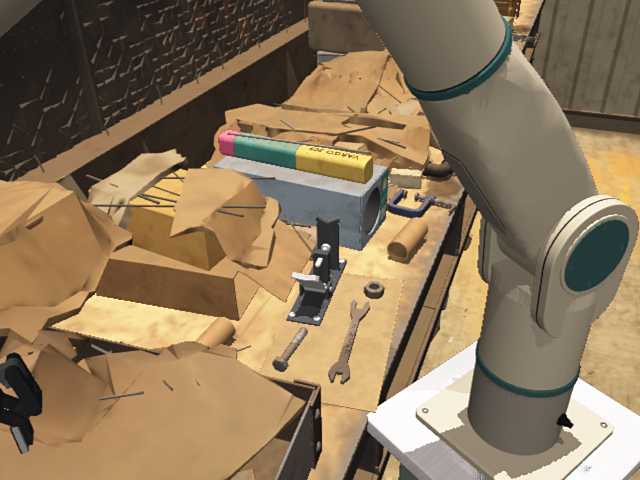

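View pics/side0.png

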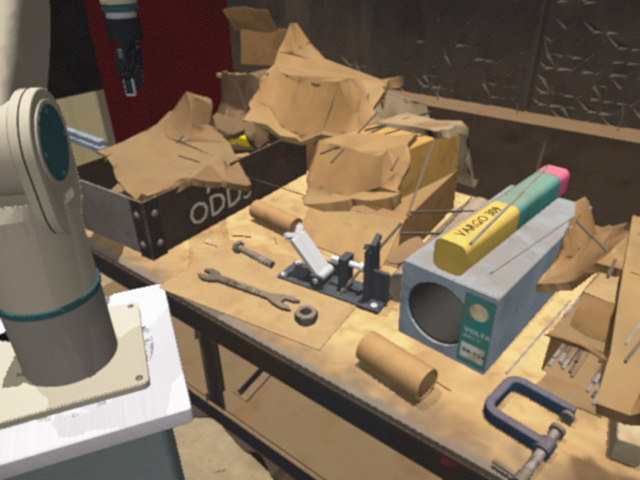

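The scene view shows the rest near (317,280), one tube at (408,240) and the other, partly hidden, at (215,333). The side view shows the rest near (335,275), and tubes at (397,365) and (275,217). I'll enlarge both.

```bash
cat > h.py <<'E'
import numpy as np,cv2
from cell import cams,read_state
def K(i):
    f=240/np.tan(np.radians(i["fovy"])/2); return np.array([[f,0,i["cx"]],[0,f,i["cy"]],[0,0,1.]])
def proj(i,P): return cv2.projectPoints(np.array(P,float).reshape(-1,3),np.array(i["rvec"]),np.array(i["tvec"]),K(i),None)[0].reshape(-1,2)
def onz(i,uv,z):
    R=cv2.Rodrigues(np.array(i["rvec"]))[0]; t=np.array(i["tvec"]).ravel(); c=-R.T@t
    d=R.T@np.linalg.inv(K(i))@np.array([*uv,1.]); return c+d*(z-c[2])/d[2]
def tri(i,a,j,b):
    P=[K(k)@np.c_[cv2.Rodrigues(np.array(k["rvec"]))[0],np.array(k["tvec"]).ravel()] for k in(i,j)]
    X=cv2.triangulatePoints(P[0],P[1],np.array(a,float),np.array(b,float)).ravel(); return X[:3]/X[3]
def crop(i,x,y,w,h,s,name): cv2.imwrite("pics/"+name,cv2.resize(i["color"][y:y+h,x:x+w,::-1],None,fx=s,fy=s,interpolation=cv2.INTER_CUBIC))
E
python3 - <<'E'
from h import *
crop(cams.get_image("scene"),190,205,250,150,3.2,"s1.png")
crop(cams.get_image("side"),240,190,210,220,2.7,"d1.png")
E
```

```text
(no output)
```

View pics/s1.png

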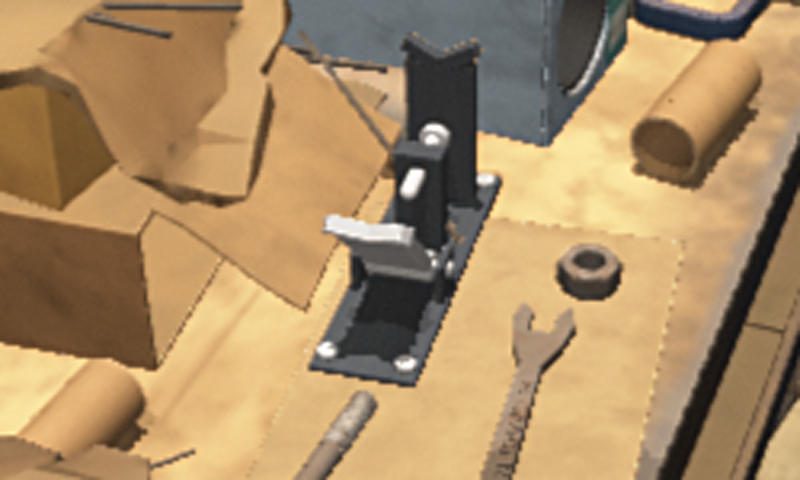

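View pics/d1.png

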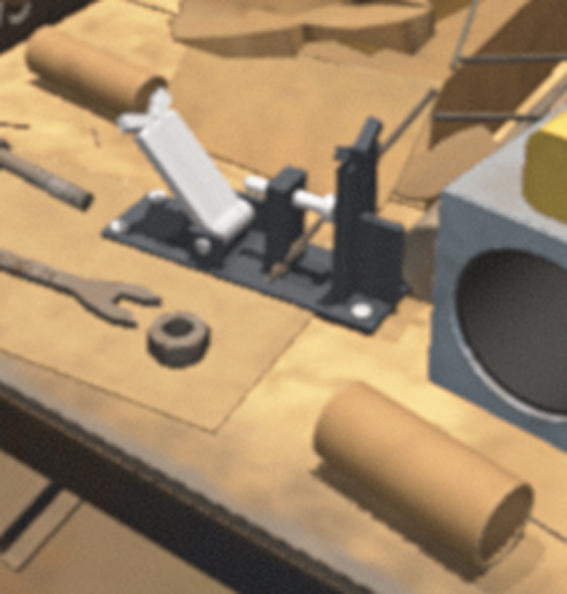

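The scene crop shows base plate corners at (310,367), (415,385) and (500,178), and the post horns at (407,38) and (478,42). In the side crop the near tube runs from about (335,430) to (507,520) and the far tube from about (40,55) to (152,100).

```bash
python3 - <<'E'
from h import *
np.set_printoptions(precision=1,suppress=True)
S=cams.get_image("scene");D=cams.get_image("side")
s=lambda x,y:(190+x/3.2,205+y/3.2)
d=lambda x,y:(240+x/2.7,190+y/2.7)
for n,p in dict(nl=(310,367),nr=(415,385),fr=(500,178)).items(): print("S",n,onz(S,s(*p),8))
for n,p in dict(l=(105,232),fr=(373,330),).items(): print("D",n,onz(D,d(*p),6))
print("horns S",onz(S,s(407,38),123),onz(S,s(478,42),123),"D",onz(D,d(343,155),123),onz(D,d(373,122),123))
print("tubeA side ends",onz(D,d(337,428),21),onz(D,d(507,520),21))
print("tubeA scene",onz(S,s(666,145),21),onz(S,s(730,70),21))
print("tubeB side",onz(D,d(45,53),21),onz(D,d(157,103),21))
print("tubeB scene far end",onz(S,s(115,395),21))
print("leg tip corners tri",tri(S,s(327,222),D,d(163,95)),tri(S,s(412,232),D,d(125,125)))
E
```

```text
S nl [390.8 127.2   8. ]
S nr [341.2  90.9   8. ]
S fr [464.4 -75.5   8. ]
D l [351.5  83.8   6. ]
D fr [471.3 -83.8   6. ]
horns S [487.5 -20.9 123. ] [456.3 -50.6 123. ] D [457.3 -62.4 123. ] [491.2 -34.3 123. ]
tubeA side ends [ 404.7 -169.8   21. ] [ 453.8 -263.6   21. ]
tubeA scene [ 410.1 -169.7   21. ] [ 448.1 -268.1   21. ]
tubeB side [379.8 336.8  21. ] [437.  217.9  21. ]
tubeB scene far end [426.7 231.4  21. ]
leg tip corners tri [402.9 102.5  91.5] [365.7  72.4  91.8]
```

Tube lengths come out at about 106 mm (right, fat) and 132 mm (left, slim). Next I fit the rest pose and work out the first move.

```bash
cat >> h.py <<'E'
from scipy.spatial.transform import Rotation as Ro
np.set_printoptions(precision=2,suppress=True)
def delta(p,yaw,roll=np.pi,pitch=0):
    s=read_state(); R=Ro.from_euler("xyz",s["tool_rot"]); T=Ro.from_euler("xyz",[roll,pitch,yaw])
    print("shift cm",R.inv().apply(np.array(p)-s["eef_pos"])/10,"turn deg",np.degrees((R.inv()*T).as_rotvec()))
def rest(q,P):
    c,s=np.cos(q[2]),np.sin(q[2]); P=np.atleast_2d(np.array(P,float)); return np.c_[q[0]+c*P[:,0]-s*P[:,1],q[1]+s*P[:,0]+c*P[:,1],P[:,2]]
E
python3 - <<'E'
from h import *
from scipy.optimize import least_squares
S=cams.get_image("scene");D=cams.get_image("side")
s=lambda x,y:(190+x/3.2,205+y/3.2)
d=lambda x,y:(240+x/2.7,190+y/2.7)
PS=[(-32,-130,8),(32,-130,8),(32,80,8),(-22,45,123),(22,45,123)];US=[s(*p) for p in[(310,367),(415,385),(500,178),(407,41),(478,45)]]
PD=[(32,-130,4),(32,80,4),(22,45,123),(-22,55,123)];UD=[d(*p) for p in[(105,235),(373,331),(338,150),(379,120)]]
f=lambda q:np.r_[proj(S,rest(q,PS))-US,proj(D,rest(q,PD))-UD]
r=least_squares(lambda q:f(q).ravel(),[447,2,-2.51]);q=r.x;print(q,f(q).tolist())
for P in [(0,-135,70),(-10,-135,70),(0,-50,102),(0,8,136)]: print(P,rest(q,P))
print("box",onz(S,s(545,143),0),onz(S,s(430,120),0))
for th in(.7,.8,.9,1.):
    c,si=np.cos(th),np.sin(th); P=[(x,-45-100*c-b*si*0+b*si,24+100*si+b*c) for x in(-20,20) for b in(5,-5)]
    print(th,(proj(S,rest(q,P))-[190,205])*3.2,(proj(D,rest(q,P))-[240,190])*2.7)
delta([375,120,300],q[2]+np.pi+1.5708+np.pi-2*np.pi if 0 else 2.51)
E
```

```text
[448.21   0.26  -2.51] [[-0.6070301491724877, -2.500084462481311], [0.5817541876455721, -2.3550616811469354], [1.173913698295621, -2.475419239009682], [-0.7160269333352289, -2.3075887668570374], [-0.9049410931580155, -0.8202375458692472], [-3.3807698562083033, -0.19494864503047893], [-1.068004227877168, 0.6100660939406453], [-1.9639842516803583, -2.0648155248123317], [0.8484391288414486, -1.0031344504547803]]
(0, -135, 70) [[368.42 109.16  70.  ]]
(-10, -135, 70) [[376.49 115.07  70.  ]]
(0, -50, 102) [[418.66  40.6  102.  ]]
(0, 8, 136) [[452.94  -6.19 136.  ]]
box [ 485.1  -132.51    0.  ] [556.43 -91.11   0.  ]
0.7 [[327.92 230.21]
 [324.94 248.33]
 [398.29 240.91]
 [395.36 259.21]] [[147.83  94.43]
 [140.53 102.02]
 [113.09 119.3 ]
 [105.82 126.95]]
0.8 [[331.36 212.37]
 [327.92 230.2 ]
 [401.63 222.88]
 [398.3  240.9 ]] [[156.18  87.88]
 [147.84  94.42]
 [121.45 112.73]
 [113.1  119.3 ]]
0.9 [[335.21 195.04]
 [331.36 212.36]
 [405.31 205.35]
 [401.63 222.86]] [[165.51  82.46]
 [156.19  87.87]
 [130.82 107.32]
 [121.46 112.72]]
1.0 [[339.41 178.43]
 [335.21 195.02]
 [409.3  188.55]
 [405.32 205.34]] [[175.75  78.25]
 [165.52  82.45]
 [141.14 103.16]
 [130.83 107.31]]
shift cm [-32.64 -42.97  -6.87] turn deg [-0.01 -0.   19.93]
```

>>> {"method": "move_arm", "body": {
  "targets": "-1 0 0 -4 0 0 7; -1 0 0 -4 0 0 7; -1 0 0 0 0 0 6"
}}

```text
clock: 0.65
eef_pos: [183.4, 628.0, 319.6]
tool_rot: [3.129, -0.005, 2.503]
force: [0.5, 0.8, 1.3]
width: 51.6
gripper_force: 0.0
```

>>> {"method": "move_arm", "body": {
  "targets": "-1 -3.3 -2.1 0 0 0 0; -1 -3.3 -2.1 0 0 0 0; -1 -3.3 -2.1 0 0 0 0; -1 -3.3 -2.1 0 0 0 0; -1 -3.3 -2.1 0 0 0 0"
}}

```text
clock: 1.07
eef_pos: [253.3, 439.9, 311.4]
tool_rot: [3.141, -0.0, 2.509]
force: [0.4, 0.9, -0.1]
width: -0.0
gripper_force: 0.0
```

>>> {"method": "move_arm", "body": {
  "targets": "-1 -3.3 -2.1 0 0 0 0; -1 -3.3 -2.1 0 0 0 0; -1 -3.3 -2.1 0 0 0 0; -1 -3.3 -2.1 0 0 0 0; -1 -3.3 -2.1 0 0 0 0"
}}

```text
clock: 1.48
eef_pos: [324.2, 257.7, 311.6]
tool_rot: [3.141, -0.0, 2.509]
force: [1.5, -0.2, 0.1]
width: 0.2
gripper_force: 0.0
```

>>> {"method": "move_arm", "body": {
  "targets": "-1 -3.2 -2.1 2 0 0 0; -1 -3.2 -2.1 2 0 0 0; -1 -3.2 -2.1 2 0 0 0; -1 -3.2 -2.1 2 0 0 0; -1 0 0 0 0 0 0"
}}

```text
clock: 1.9
eef_pos: [375.7, 113.5, 232.2]
tool_rot: [-3.136, 0.001, 2.497]
force: [0.1, 0.1, 0.5]
width: 0.4
gripper_force: 0.0
```

```bash
python3 - <<'E'
from h import *
W=cams.get_image("wrist");crop(W,0,0,640,480,1.2,"w1.png")
q=[448.21,.26,-2.51]
print(proj(W,rest(q,[(-32,-130,8),(32,-130,8),(32,80,8),(-22,45,123),(22,45,123)]))*1.2, proj(W,[[408,277,21]])*1.2,W["fovy"])
delta([373.5,119,200],2.51); print(read_state()["qpos"])
E
```

```text
[[409.08 256.2 ]
 [335.5  234.17]
 [278.62 440.88]
 [327.48 521.8 ]
 [266.31 506.86]] [[582.56 152.68]] 65.79477232847367
shift cm [0.27 0.05 3.31] turn deg [-0.19 -0.03 -0.57]
[-0.63  0.28  0.32  2.18 -0.13  0.7   0.71]
```

View pics/w1.png

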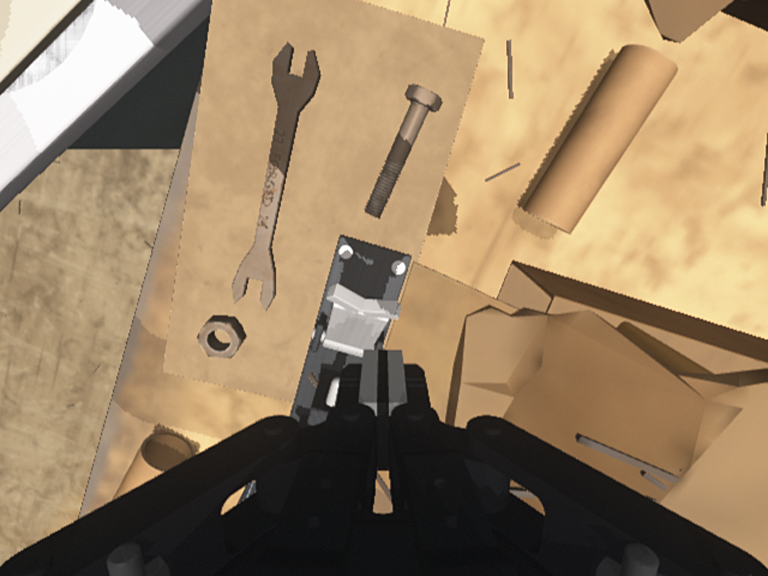

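The wrist view agrees with the rest fit to about 3 mm: plate corners seen at (340,236) and (411,256). The slim tube is clear, with its axis from about (650,57) to (548,220). The tool's x axis is the one nearly along the rest, so I'll push with the finger edges at yaw 126°.

```bash
python3 - <<'E'
from h import *
W=cams.get_image("wrist")
w=lambda x,y:(x/1.2,y/1.2)
# silhouette edges of the tube at mid and ends (top generatrix area z~21-42)
a=onz(W,w(649,57),25);b=onz(W,w(548,220),25);print(a,b,(a+b)/2,np.linalg.norm(a-b),np.degrees(np.arctan2(*(b-a)[1::-1])))
print("plate corners",onz(W,w(340,236),8),onz(W,w(411,256),8))
l,r=onz(W,w(328,300),93),onz(W,w(398,312),93);print("leg tip",l,r)
q=[448.21,.26,-2.51]
for y in(-145,-140): print(rest(q,[(-10,y,80)]))
delta([372,120,75],np.radians(126.1))
E
```

```text
[377.82 349.48  25.  ] [434.96 233.75  25.  ] [406.39 291.61  25.  ] 129.06748338942023 -63.72367429564048
plate corners [349.05  92.11   8.  ] [398.14 129.46   8.  ]
leg tip [370.4   75.17  93.  ] [405.15 107.56  93.  ]
[[370.67 123.19  80.  ]]
[[373.62 119.16  80.  ]]
shift cm [ 0.3  -0.16 15.88] turn deg [-0.07 -0.02 17.37]
```

>>> {"method": "move_arm", "body": {
  "targets": "-1 0.3 -0.1 1 0 0 6; -1 0.2 0 3 0 0 6; -1 0.1 0 3 0 0 5.4; -1 0 0 3 0 0 0; -1 0 0 0 0 0 0"
}}

```text
clock: 2.42
eef_pos: [367.7, 125.3, 131.1]
tool_rot: [-3.135, -0.002, 2.209]
force: [-1.7, 0.8, 0.0]
width: 0.1
gripper_force: 0.0
```

```bash
python3 - <<'E'
from h import *
q=[448.21,.26,-2.51]
s=read_state();e=s["eef_pos"];print(e,s["qpos"],s["force"]);c,n=np.cos(q[2]),np.sin(q[2]);d=e[:2]-q[:2];print("rest xy",c*d[0]+n*d[1],-n*d[0]+c*d[1])
delta(rest(q,(-8,-140,75))[0],np.radians(126.2))
E
```

```text
[367.66 125.3  131.1 ] [-0.59  0.48  0.27  2.31 -0.32  0.4   0.58] [-1.72  0.76  0.02]
rest xy -8.816382597060596 -148.47208537386692
shift cm [-0.86 -0.05  5.61] turn deg [-0.38 -0.13  0.34]
```

>>> {"method": "move_arm", "body": {
  "targets": "-1 -0.3 0 2.5 0 0 0; -1 -0.3 0 2.5 0 0 0; -1 -0.3 0 0 0 0 0; -1 0 0 0 0 0 0"
}}

```text
clock: 2.75
eef_pos: [376.1, 117.4, 84.8]
tool_rot: [3.142, -0.001, 2.205]
force: [-0.4, -0.8, 0.8]
width: -0.2
gripper_force: 0.0
```

```bash
cat >> h.py <<'E'
Q=[448.21,.26,-2.51]
def where():
    s=read_state();e=s["eef_pos"];c,n=np.cos(Q[2]),np.sin(Q[2]);d=e[:2]-Q[:2]
    print("rest xyz",c*d[0]+n*d[1],-n*d[0]+c*d[1],e[2],"rot",s["tool_rot"],"q",s["qpos"],"F",s["force"],"along ey",s["force"][:2]@[-n,c],"t",s["clock"])
E
python3 -c "from h import *;where()"
```

```text
rest xyz -10.99214246178456 -137.12664291031436 84.83779688791421 rot [ 3.14 -0.    2.21] q [-0.49  0.58  0.17  2.33 -0.39  0.25  0.66] F [-0.36 -0.77  0.81] along ey 0.4109193578412412 t 2.75
```

>>> {"method": "move_arm", "body": {
  "targets": "-1 0 0 0 6 0 0; -1 0 0 0.7 6 0 0; -1 0 0 0.7 0 0 0; -1 0 0 0 0 0 0"
}}

```text
clock: 3.08
eef_pos: [375.1, 117.2, 70.9]
tool_rot: [-2.935, 0.001, 2.208]
force: [-0.7, -1.1, 0.2]
width: -0.2
gripper_force: 0.0
```

```bash
python3 -c "from h import *;where()"
```

```text
rest xyz -10.062770833012017 -137.50893093248536 70.87782921491791 rot [-2.94  0.    2.21] q [-0.64  0.69  0.34  2.18 -0.32  0.52  0.57] F [-0.69 -1.13  0.2 ] along ey 0.5070375080809871 t 3.0833
```

>>> {"method": "move_arm", "body": {
  "targets": "-1 -0.7 -0.1 0 0 0 0; -1 -0.7 -0.1 -0.1 0 0 0; -1 -0.7 -0.1 -0.2 0 0 0; -1 -0.7 -0.1 -0.2 0 0 0; -1 -0.7 -0.1 -0.2 0 0 0"
}}

```text
clock: 3.5
eef_pos: [388.7, 86.0, 79.6]
tool_rot: [-2.93, -0.006, 2.204]
force: [-5.3, 6.2, 6.0]
width: -0.3
gripper_force: 3.8
```

```bash
python3 - <<'E'
from h import *
where(); crop(cams.get_image("side"),260,170,180,150,4,"d2.png")
E
```

```text
rest xyz -2.634496067625612 -104.32801891525239 79.56330105890606 rot [-2.93 -0.01  2.2 ] q [-0.57  0.68  0.35  2.16 -0.29  0.56  0.62] F [-5.33  6.24  6.04] along ey -8.178931946120668 t 3.5
```

View pics/d2.png

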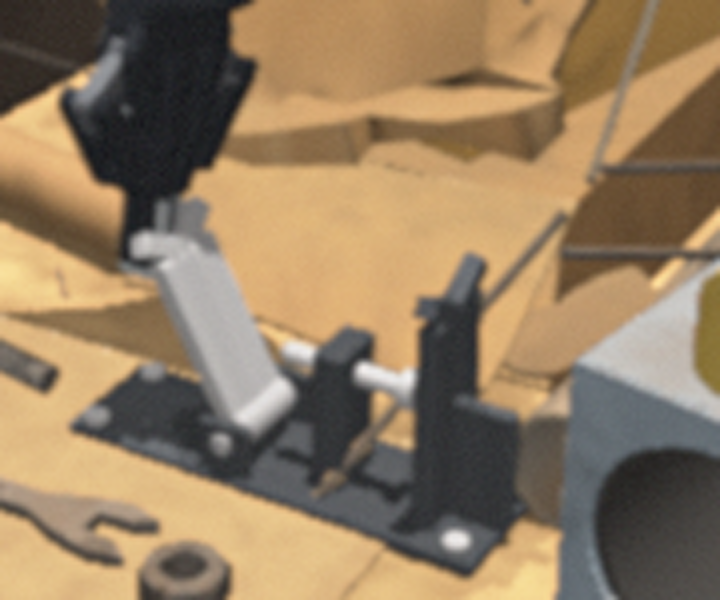

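The leg is being pushed at its horns and has risen to about 60°. I'll continue.

>>> {"method": "move_arm", "body": {
  "targets": "-1 -0.6 0 -0.2 0 0 0; -1 -0.6 0 -0.3 0 0 0; -1 -0.6 0 -0.3 0 0 0; -1 -0.6 0 -0.4 0 0 0; -1 -0.5 0 -0.4 0 0 0"
}}

```text
clock: 3.97
eef_pos: [410.9, 62.8, 94.6]
tool_rot: [-2.932, -0.001, 2.203]
force: [-2.1, 0.9, -1.2]
width: 0.1
gripper_force: 1.3
```

```bash
python3 -c "from h import *;where()"
```

```text
rest xyz -6.843738839382414 -72.50395315418542 94.61476921461329 rot [-2.93 -0.    2.2 ] q [-0.53  0.67  0.38  2.11 -0.25  0.61  0.65] F [-2.07  0.91 -1.24] along ey -1.958807507670206 t 3.9667
```

>>> {"method": "move_arm", "body": {
  "targets": "-1 0 -0.3 -0.4 -6 0 0; -1 0 -0.3 -0.4 -6 0 0; -1 -0.3 0 0 0 0 0; -1 -0.3 0 0 0 0 0; -1 -0.2 0 0 0 0 0"
}}

```text
clock: 4.38
eef_pos: [413.2, 54.3, 103.1]
tool_rot: [-3.141, -0.0, 2.204]
force: [-2.2, 1.7, 1.7]
width: -0.0
gripper_force: 1.5
```

```bash
python3 -c "from h import *;where()"
```

```text
rest xyz -3.6297145515435645 -64.29360180747656 103.09515200927811 rot [-3.14 -0.    2.2 ] q [-0.36  0.56  0.23  2.26 -0.36  0.35  0.81] F [-2.24  1.73  1.65] along ey -2.7223384954480974 t 4.3833
```

>>> {"method": "move_arm", "body": {
  "targets": "-1 -0.15 0 0 0 0 0; -1 -0.15 0 0 0 0 0; -1 -0.1 0 0 0 0 0; -1 0 0 0 0 0 0"
}}

```text
clock: 4.72
eef_pos: [416.1, 52.1, 102.5]
tool_rot: [3.141, 0.001, 2.206]
force: [-2.0, 2.0, 1.4]
width: 0.2
gripper_force: 1.1
```

>>> {"method": "move_arm", "body": {
  "targets": "-1 -0.1 0 0 0 0 0; -1 -0.1 0 0 0 0 0; -1 -0.1 0 0 0 0 0; -1 0 0 0 0 0 0"
}}

```text
clock: 5.05
eef_pos: [417.8, 49.3, 102.7]
tool_rot: [3.14, 0.001, 2.205]
force: [0.8, 2.4, -0.2]
width: 0.1
gripper_force: 1.2
```

>>> {"method": "move_arm", "body": {
  "targets": "-1 -0.1 0 0 0 0 0; -1 -0.1 0 0 0 0 0; -1 -0.1 0 0 0 0 0; -1 0 0 0 0 0 0"
}}

```text
clock: 5.38
eef_pos: [419.0, 46.6, 102.7]
tool_rot: [3.141, 0.0, 2.205]
force: [-0.3, 3.3, 0.1]
width: -0.2
gripper_force: 1.1
```

>>> {"method": "move_arm", "body": {
  "targets": "-1 -0.1 0 0 0 0 0; -1 -0.1 0 0 0 0 0; -1 -0.1 0 0 0 0 0; -1 0 0 0 0 0 0"
}}

```text
clock: 5.72
eef_pos: [420.6, 44.1, 102.6]
tool_rot: [-3.142, 0.0, 2.205]
force: [0.5, 2.3, -0.1]
width: 0.2
gripper_force: 1.1
```

>>> {"method": "move_arm", "body": {
  "targets": "-1 -0.1 0 0 0 0 0; -1 -0.1 0 0 0 0 0; -1 -0.1 0 0 0 0 0; -1 0 0 0 0 0 0"
}}

```text
clock: 6.05
eef_pos: [422.1, 41.6, 102.6]
tool_rot: [-3.141, -0.0, 2.205]
force: [-0.5, 2.1, -0.4]
width: 0.1
gripper_force: 1.1
```

>>> {"method": "move_arm", "body": {
  "targets": "-1 -0.1 0 0 0 0 0; -1 -0.1 0 0 0 0 0; -1 -0.1 0 0 0 0 0; -1 0 0 0 0 0 0"
}}

```text
clock: 6.38
eef_pos: [423.7, 39.2, 102.6]
tool_rot: [-3.141, -0.0, 2.205]
force: [-0.4, 1.8, -1.0]
width: 0.1
gripper_force: 1.1
```

>>> {"method": "move_arm", "body": {
  "targets": "-1 -0.1 0 0 0 0 0; -1 -0.1 0 0 0 0 0; -1 -0.1 0 0 0 0 0; -1 0 0 0 0 0 0"
}}

```text
clock: 6.72
eef_pos: [425.3, 37.0, 102.5]
tool_rot: [-3.141, -0.001, 2.205]
force: [-2.3, 3.0, -2.0]
width: 0.2
gripper_force: 1.6
```

>>> {"method": "move_arm", "body": {
  "targets": "-1 -0.1 0 0 0 0 0; -1 -0.1 0 0 0 0 0; -1 0 0 0 0 0 0"
}}

```text
clock: 6.97
eef_pos: [425.6, 36.5, 102.5]
tool_rot: [-3.14, -0.003, 2.206]
force: [-2.9, 6.3, -1.0]
width: -0.1
gripper_force: 3.1
```

```bash
python3 - <<'E'
from h import *
where(); crop(cams.get_image("side"),280,170,160,140,4.2,"d3.png")
E
```

```text
rest xyz -3.15014921237119 -42.558502662969545 102.45046686620002 rot [-3.14 -0.    2.21] q [-0.31  0.57  0.23  2.24 -0.34  0.37  0.84] F [-2.85  6.27 -1.02] along ey -6.749588237051773 t 6.9667
```

View pics/d3.png

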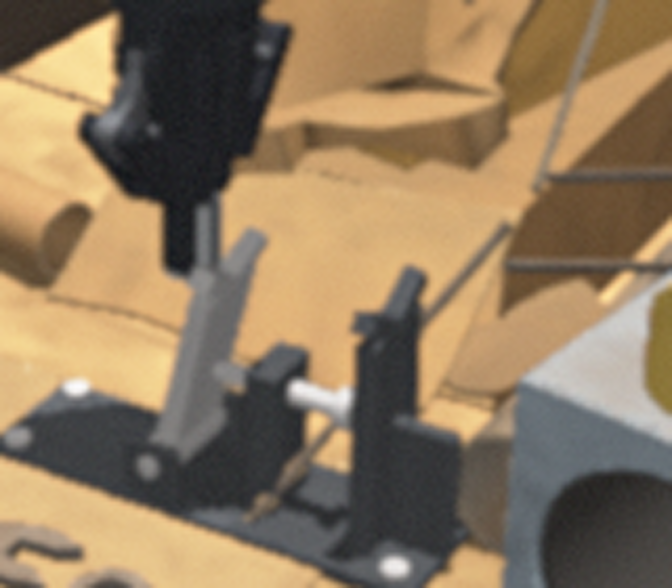

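The leg has met the screw: 2 mm commanded gave only 0.6 mm of movement, and the force is rising. I'll build it up to 15 N.

>>> {"method": "move_arm", "body": {
  "targets": "-1 -0.1 0 0 0 0 0; -1 -0.1 0 0 0 0 0; -1 0 0 0 0 0 0"
}}

```text
clock: 7.27
eef_pos: [425.8, 36.0, 102.4]
tool_rot: [-3.139, -0.005, 2.207]
force: [-5.1, 8.8, 0.7]
width: 0.2
gripper_force: 4.9
```

>>> {"method": "move_arm", "body": {
  "targets": "-1 -0.1 0 0 0 0 0; -1 -0.1 0 0 0 0 0; -1 -0.06 0 0 0 0 0; -1 0 0 0 0 0 0"
}}

```text
clock: 7.6
eef_pos: [426.1, 35.6, 102.3]
tool_rot: [-3.138, -0.008, 2.209]
force: [-6.6, 12.9, 1.3]
width: -0.1
gripper_force: 7.4
```

>>> {"method": "move_arm", "body": {
  "targets": "-1 0 0 0 0 0 0; -1 0 0 0 0 0 0; -1 0 0 0 0 0 0; -1 0 0 0 0 0 0"
}}

```text
clock: 7.93
eef_pos: [426.1, 35.6, 102.3]
tool_rot: [-3.138, -0.008, 2.209]
force: [-6.7, 13.6, 0.5]
width: 0.1
gripper_force: 7.3
```

About 15 N. I hold it there.

>>> {"method": "move_arm", "body": {
  "targets": "-1 0 0 0 0 0 0; -1 0 0 0 0 0 0; -1 0 0 0 0 0 0; -1 0 0 0 0 0 0; -1 0 0 0 0 0 0"
}}

```text
clock: 8.35
eef_pos: [426.1, 35.6, 102.3]
tool_rot: [-3.138, -0.008, 2.209]
force: [-7.0, 14.2, 2.4]
width: 0.3
gripper_force: 7.3
```

>>> {"method": "move_arm", "body": {
  "targets": "-1 0 0 0 0 0 0; -1 0 0 0 0 0 0; -1 0 0 0 0 0 0; -1 0 0 0 0 0 0; -1 0 0 0 0 0 0"
}}

```text
clock: 8.77
eef_pos: [426.1, 35.6, 102.3]
tool_rot: [-3.138, -0.008, 2.209]
force: [-5.9, 13.6, 1.6]
width: -0.2
gripper_force: 7.3
```

>>> {"method": "move_arm", "body": {
  "targets": "-1 0.3 0 0 0 0 0; -1 0.5 0 0 0 0 0; -1 1 0 0 0 0 0; -1 1 0 -1 0 0 0; -1 1 0 -3 0 0 0"
}}

```text
clock: 9.18
eef_pos: [405.7, 61.9, 141.1]
tool_rot: [-3.137, -0.001, 2.204]
force: [0.4, -0.2, 0.7]
width: -0.1
gripper_force: 0.0
```

>>> {"method": "move_arm", "body": {
  "targets": "1 0 0 -4 0 0 0; 1 0 0 -4 0 0 0; 1 0 0 0 0 0 0"
}}

```text
clock: 9.43
eef_pos: [411.9, 62.5, 228.6]
tool_rot: [3.129, 0.006, 2.204]
force: [1.5, -0.2, 0.8]
width: 36.4
gripper_force: 0.0
```

```bash
python3 - <<'E'
from h import *
where(); 
delta([406,288,150],np.radians(116.3))
E
```

```text
rest xyz -7.4206707828224765 -71.70255352921568 228.60345750025172 rot [3.13 0.01 2.2 ] q [-0.54  0.32  0.42  2.15 -0.2   0.69  0.65] F [ 1.49 -0.19  0.78] along ey 1.034870899281492 t 9.4333
shift cm [18.57 12.77  7.92] turn deg [0.75 0.27 9.98]
```

>>> {"method": "move_arm", "body": {
  "targets": "1 3.1 2.1 0 0 0 0; 1 3.1 2.1 0 0 0 0; 1 3.1 2.1 0 0 0 0; 1 3.1 2.1 0 0 0 0; 1 3.1 2.1 0 0 0 0"
}}

```text
clock: 9.85
eef_pos: [400.4, 251.3, 223.2]
tool_rot: [3.139, 0.001, 2.204]
force: [1.0, 0.0, -0.6]
width: 85.2
gripper_force: 0.0
```

>>> {"method": "move_arm", "body": {
  "targets": "1 3.1 2.2 1 0 0 0; 1 0 0 2 0 0 5; 1 0 0 0 0 0 5; 1 0 0 0 0 0 0"
}}

```text
clock: 10.18
eef_pos: [399.1, 287.7, 191.8]
tool_rot: [-3.141, 0.002, 2.029]
force: [-0.3, 0.2, 0.7]
width: 85.3
gripper_force: 0.0
```

```bash
python3 - <<'E'
from h import *
where(); W=cams.get_image("wrist");crop(W,0,0,640,480,1.2,"w2.png")
print(read_state()["eef_pos"])
E
```

```text
rest xyz -130.04507809507203 -260.9865921322194 191.8074496146398 rot [-3.14  0.    2.03] q [-0.97  0.49  0.41  2.   -0.29  0.71  0.08] F [-0.27  0.16  0.7 ] along ey -0.292185675653015 t 10.1833
[399.61 287.36 192.47]
```

View pics/w2.png

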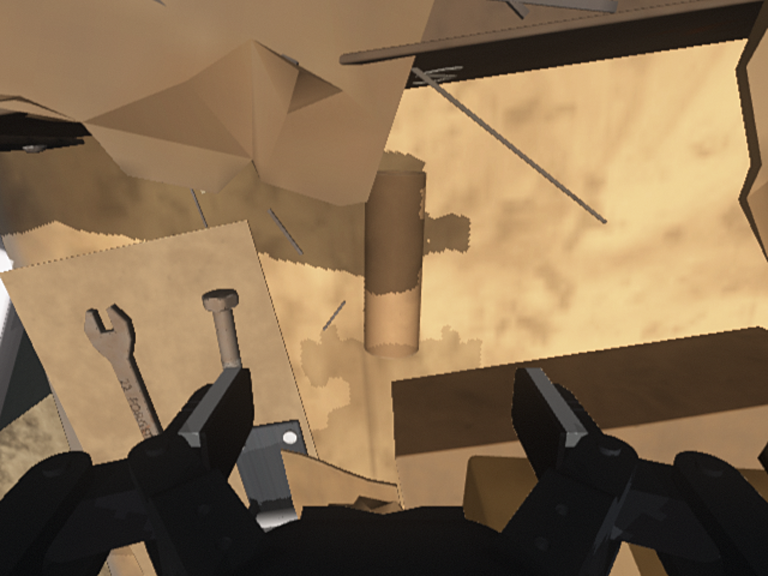

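The tube runs from (395,172) to (392,350) and sits between the open fingers. A paper flap's corner is near (365,204) by its upper end, so I check that corner's height.

```bash
python3 - <<'E'
from h import *
W=cams.get_image("wrist"); s=read_state()
w=lambda x,y:(x/1.2,y/1.2)
R=cv2.Rodrigues(np.array(W["rvec"]))[0];t=np.array(W["tvec"]).ravel()
T=Ro.from_euler("xyz",s["tool_rot"]).as_matrix();p=s["eef_pos"]
# cam<-tool
Rc=R@T;tc=R@p+t
T1=Ro.from_euler("xyz",[-3.136,.001,2.500]).as_matrix();p1=np.array([375.9,113.5,232.5])
R1=Rc@T1.T;t1=tc-R1@p1
W1=dict(W);W1["rvec"]=cv2.Rodrigues(R1)[0];W1["tvec"]=t1
print("check tube w1",onz(W1,w(649,57),25),"bolt head",onz(W1,w(423,97),8),onz(W,w(220,300),8))
print("paper",tri(W,w(365,205),W1,w(668,40)))
for z in(21,30): print(onz(W,w(395,175),z),onz(W,w(392,348),z))
print("edges mid",onz(W,w(366,265),21),onz(W,w(425,265),21))
print("box corner",[onz(W,w(393,383),z) for z in(0,60)], "pads",s["eef_pos"])
c=(onz(W,w(395,175),25)+onz(W,w(392,348),25))/2
delta([c[0],c[1],6],s["tool_rot"][2])
E
```

```text
check tube w1 [377.83 344.7   25.  ] bolt head [303.45 204.87   8.  ] [304.28 199.62   8.  ]
paper [368.53 324.9   85.92]
[382.16 343.61  21.  ] [438.39 227.75  21.  ]
[381.71 343.93  30.  ] [436.32 231.41  30.  ]
edges mid [391.97 277.96  21.  ] [430.18 296.94  21.  ]
box corner [array([458.46, 190.89,   0.  ]), array([441.93, 220.38,  60.  ])] pads [399.87 287.27 192.92]
shift cm [-0.49  0.82 18.69] turn deg [0.08 0.04 0.  ]
```

>>> {"method": "move_arm", "body": {
  "targets": "1 -0.6 0.4 3 0 0 0; 1 -0.6 0.4 4 0 0 0; 1 0 0 4 0 0 0; 1 0 0 2 0 0 0; 1 0 0 0 0 0 0"
}}

```text
clock: 10.7
eef_pos: [410.4, 278.3, 59.8]
tool_rot: [-3.136, 0.001, 2.03]
force: [-0.1, 0.2, 1.1]
width: 85.4
gripper_force: 0.0
```

>>> {"method": "move_arm", "body": {
  "targets": "1 0 0 2 0 0 0; 1 0 0 2 0 0 0; 1 0 0 1 0 0 0; 1 0 0 0.5 0 0 0; 1 0 0 0 0 0 0"
}}

```text
clock: 11.12
eef_pos: [412.2, 280.3, 8.1]
tool_rot: [3.141, -0.0, 2.031]
force: [0.2, 0.5, 0.1]
width: 85.6
gripper_force: 0.0
```

```bash
python3 - <<'E'
from h import *
where(); W=cams.get_image("wrist");crop(W,0,0,640,480,1.2,"w3.png")
delta([412.6,280.6,3],2.029)
E
```

```text
rest xyz -136.2578903698022 -247.23468680573708 8.062844305027648 rot [ 3.14 -0.    2.03] q [-0.77  0.81  0.18  2.09 -0.47  0.28  0.27] F [0.21 0.49 0.06] along ey -0.2743364535590738 t 11.1167
shift cm [0.01 0.03 0.55] turn deg [ 0.07 -0.01  0.09]
```

View pics/w3.png

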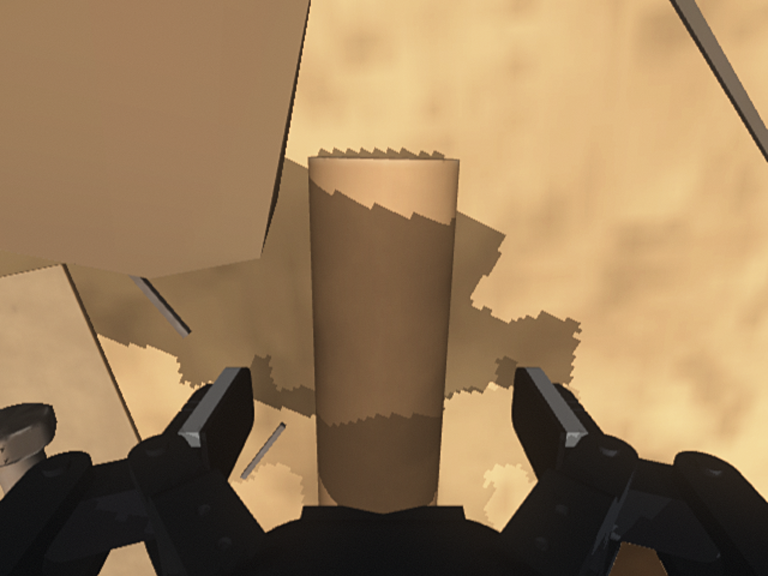

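The tube is centred and aligned between the pads, so I close on it.

>>> {"method": "move_arm", "body": {
  "targets": "1 0 0 0.3 0 0 0; -1 0 0 0 0 0 0; -1 0 0 0 0 0 0; -1 0 0 0 0 0 0; -1 0 0 0 0 0 0"
}}

```text
clock: 11.58
eef_pos: [411.9, 280.4, 5.2]
tool_rot: [3.141, -0.0, 2.03]
force: [-0.6, 0.2, 11.8]
width: 40.6
gripper_force: 59.2
```

>>> {"method": "move_arm", "body": {
  "targets": "-1 0 0 0 0 0 0; -1 0 0 0 0 0 0; -1 0 0 0 0 0 0"
}}

```text
clock: 11.83
eef_pos: [411.9, 280.5, 5.3]
tool_rot: [3.141, -0.0, 2.03]
force: [-0.8, -0.8, 6.1]
width: 40.7
gripper_force: 59.8
```

```bash
python3 - <<'E'
from h import *
where();print(read_state()["width"])
W=cams.get_image("wrist");w=lambda x,y:(x/1.2,y/1.2)
cv2.imwrite("pics/w4.png",W["color"][:,:,::-1])
print("far end",[onz(W,w(385,157),z) for z in(21,42)])
for dx in(-15,0): pass
# predicted top-end pixel for centre offset a (tube centre relative to TCP along tool x)
s=read_state();x=Ro.from_euler("xyz",s["tool_rot"]).as_matrix()[:,0]
for a in(0,5,10,15): 
    c=s["eef_pos"]+(65+a)*x; c[2]=42; print(a,proj(W,[c])*1.2)
g=cv2.cvtColor(W["color"],cv2.COLOR_RGB2GRAY).astype(int); print(g[100:160:3,320])
E
```

```text
rest xyz -136.15105626332246 -247.60338967494104 5.327908401197949 rot [ 3.14 -0.    2.03] q [-0.77  0.81  0.17  2.09 -0.48  0.28  0.27] F [-0.84 -0.83  6.14] along ey 0.17488109223772544 t 11.8333
40.714732593737004
far end [array([380.7 , 346.36,  21.  ]), array([380.44, 346.57,  42.  ])]
0 [[379.95 194.02]]
5 [[379.92 171.57]]
10 [[379.89 148.46]]
15 [[379.85 124.64]]
[215 215 216 216 216 215 215 215 215 190 129 121 206 198 193 193 193 193
 192 194]
```

>>> {"method": "move_arm", "body": {
  "targets": "-1 0 0 -1 0 0 0; -1 0 0 -4 0 0 0; -1 0 0 -4 0 0 0; -1 0 0 -4 0 0 0; -1 0 0 -4 0 0 0"
}}

```text
clock: 12.3
eef_pos: [410.9, 279.5, 176.7]
tool_rot: [-3.14, 0.0, 2.03]
force: [1.4, 2.1, -3.1]
width: 40.6
gripper_force: 61.7
```

>>> {"method": "move_arm", "body": {
  "targets": "-1 0 0 -4 0 0 0; -1 0 0 -2 0 0 0; -1 0 0 0 0 0 -5; -1 0 0 0 0 0 -5; -1 0 0 0 0 0 0"
}}

```text
clock: 12.72
eef_pos: [411.1, 280.1, 235.5]
tool_rot: [3.141, -0.001, 2.207]
force: [0.9, 0.5, -3.5]
width: 40.4
gripper_force: 62.1
```

```bash
python3 - <<'E'
from h import *
where();print(read_state()["width"])
delta([411,62,232],2.2025);delta(rest(Q,(0,20,150))[0],Q[2]+1.5*np.pi)
E
```

```text
rest xyz -135.2889886716639 -247.7372941682802 235.5317743976062 rot [ 3.14 -0.    2.21] q [-0.95  0.43  0.42  1.94 -0.24  0.82  0.23] F [ 0.93  0.53 -3.46] along ey 0.12035768291696985 t 12.7167
40.37158393691784
shift cm [-17.53 -12.98   0.34] turn deg [ 0.02 -0.04  0.28]
shift cm [-26.71 -13.67   8.53] turn deg [ 0.02 -0.04  0.29]
```

>>> {"method": "move_arm", "body": {
  "targets": "-1 -2.9 -2.1 0 0 0 0; -1 -2.9 -2.1 0 0 0 0; -1 -2.9 -2.1 0 0 0 0; -1 -2.9 -2.1 0 0 0 0; -1 -2.9 -2.1 0 0 0 0"
}}

```text
clock: 13.13
eef_pos: [412.1, 99.4, 234.6]
tool_rot: [-3.141, -0.0, 2.203]
force: [1.5, 0.0, -2.2]
width: 40.6
gripper_force: 61.9
```

>>> {"method": "move_arm", "body": {
  "targets": "-1 -2.9 -2.1 0 0 0 0; -1 -3 -0.4 0 0 0 0; -1 -3 -0.3 1 0 0 0; -1 -3 0 2 0 0 0; -1 0 0 0 0 0 0"
}}

```text
clock: 13.55
eef_pos: [462.6, -17.4, 202.8]
tool_rot: [-3.139, 0.004, 2.194]
force: [1.2, 0.0, -1.9]
width: 40.3
gripper_force: 61.7
```

```bash
python3 - <<'E'
from h import *
where();print(read_state()["width"])
W=cams.get_image("wrist");crop(W,0,0,640,480,1.2,"w5.png")
n=[(-22,45,123),(22,45,123),(0,45,112),(-20,-20.8,121),(20,-20.8,121),(-32,-130,8),(32,-130,8)]
print(proj(W,rest(Q,n))*1.2)
delta(rest(Q,(0,20,150))[0],Q[2]+1.5*np.pi)
E
```

```text
rest xyz -1.1612309168638753 22.774071732986723 202.80661749609732 rot [-3.14  0.    2.19] q [-0.34  0.44  0.44  2.06 -0.28  0.7   0.9 ] F [ 1.22  0.02 -1.93] along ey 0.703877803158701 t 13.55
40.32245762378337
[[421.02 337.57]
 [339.22 338.09]
 [380.24 329.86]
 [419.09 214.24]
 [338.73 214.85]
 [426.91  25.41]
 [330.86  26.32]]
shift cm [-0.05 -0.12  5.33] turn deg [-0.19  0.01 -0.35]
```

View pics/w5.png

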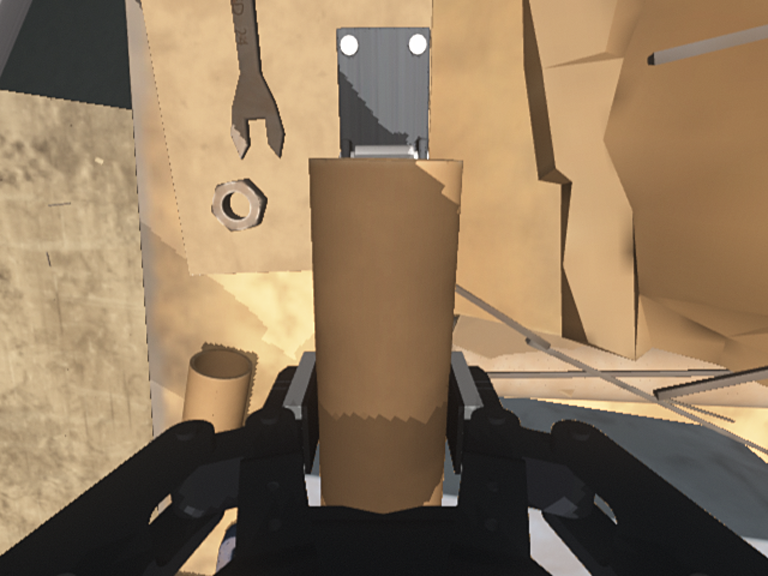

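Plate centred at x≈384 and tube at ≈385, so the tube is aligned over the rest. I lower it.

>>> {"method": "move_arm", "body": {
  "targets": "-1 0 0 3 0 0 0; -1 0 0 2.5 0 0 0; -1 0 0 1.5 0 0 0; -1 0 0 0.7 0 0 0; -1 0 0 0 0 0 0"
}}

```text
clock: 14.02
eef_pos: [459.6, -10.5, 126.6]
tool_rot: [-3.139, -0.002, 2.205]
force: [0.0, -0.2, -2.3]
width: 40.3
gripper_force: 62.0
```

```bash
python3 - <<'E'
from h import *
where(); crop(cams.get_image("side"),270,140,180,160,3.7,"d4.png")
E
```

```text
rest xyz -2.8204653563093434 15.382202446131362 126.63553450941333 rot [-3.14 -0.    2.2 ] q [-0.27  0.56  0.34  2.14 -0.38  0.5   0.99] F [ 0.01 -0.17 -2.26] along ey 0.1431995286930244 t 14.0167
```

View pics/d4.png

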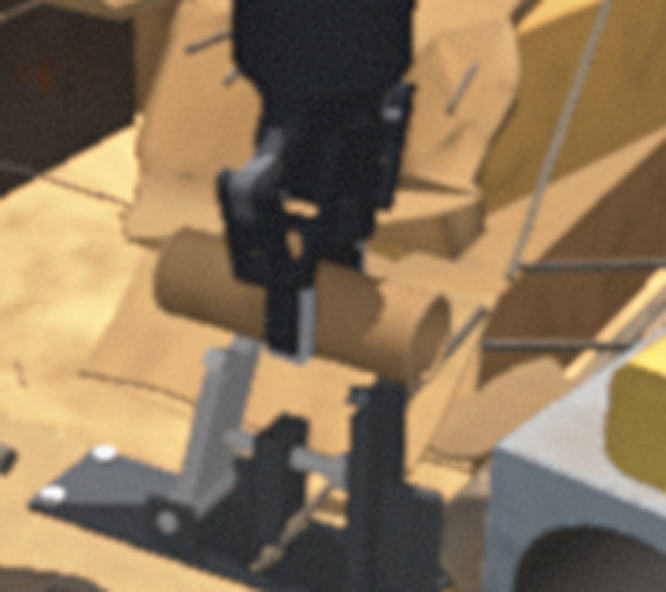

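The tube is above both notches with a little more overhang on the leg side. I shift it 5 mm toward the post and lower it.

>>> {"method": "move_arm", "body": {
  "targets": "-1 -0.5 -0.15 0 0 0 0; -1 0 0 0.2 0 0 0; -1 0 0 0.1 0 0 0; -1 0 0 0 0 0 0"
}}

```text
clock: 14.4
eef_pos: [463.1, -16.1, 125.1]
tool_rot: [3.141, 0.0, 2.205]
force: [0.0, 0.4, -2.3]
width: 40.3
gripper_force: 62.0
```

>>> {"method": "move_arm", "body": {
  "targets": "-1 0 0 0.1 0 0 0; -1 0 0 0.1 0 0 0; -1 0 0 0 0 0 0"
}}

```text
clock: 14.65
eef_pos: [462.7, -16.1, 122.6]
tool_rot: [-3.142, -0.0, 2.205]
force: [0.6, 0.1, -3.0]
width: 40.2
gripper_force: 62.0
```

>>> {"method": "move_arm", "body": {
  "targets": "-1 0 0 0.1 0 0 0; -1 0 0 0.1 0 0 0; -1 0 0 0 0 0 0"
}}

```text
clock: 14.9
eef_pos: [462.9, -16.0, 120.7]
tool_rot: [3.141, -0.0, 2.205]
force: [-0.1, 0.5, 0.3]
width: 40.7
gripper_force: 62.4
```

>>> {"method": "move_arm", "body": {
  "targets": "-1 0 0 0.1 0 0 0; -1 0 0 0 0 0 0; -1 0 0 0 0 0 0"
}}

```text
clock: 15.15
eef_pos: [463.2, -15.9, 120.2]
tool_rot: [3.14, 0.0, 2.205]
force: [0.2, 0.7, 4.7]
width: 40.3
gripper_force: 63.1
```

```bash
python3 - <<'E'
from h import *
where(); print(read_state()["torque"])
E
```

```text
rest xyz -2.5768390513165933 21.857458894017768 120.16982746034657 rot [3.14 0.   2.21] q [-0.25  0.57  0.33  2.14 -0.38  0.48  1.  ] F [0.24 0.69 4.73] along ey -0.41185929025610096 t 15.15
[ 0.11  0.22 -0.01]
```

Contact, with about 7 N borne by the notches at the expected height. I release gradually.

>>> {"method": "move_arm", "body": {
  "targets": "0.1 0 0 0 0 0 0; 0.2 0 0 0 0 0 0; 0.3 0 0 0 0 0 0; 0.4 0 0 0 0 0 0; 0.4 0 0 0 0 0 0"
}}

```text
clock: 15.57
eef_pos: [462.8, -16.2, 119.6]
tool_rot: [-3.141, -0.0, 2.205]
force: [0.0, -0.7, -0.2]
width: 59.9
gripper_force: 0.0
```

```bash
python3 - <<'E'
from h import *
where(); print(read_state()["width"]);crop(cams.get_image("side"),270,140,180,160,3.7,"d5.png")
E
```

```text
rest xyz -2.0197953964410207 21.895716170253714 119.5963602197264 rot [-3.14 -0.    2.2 ] q [-0.25  0.58  0.33  2.14 -0.38  0.48  1.  ] F [ 0.05 -0.66 -0.24] along ey 0.5622023220562601 t 15.5667
59.89731932583533
```

View pics/d5.png

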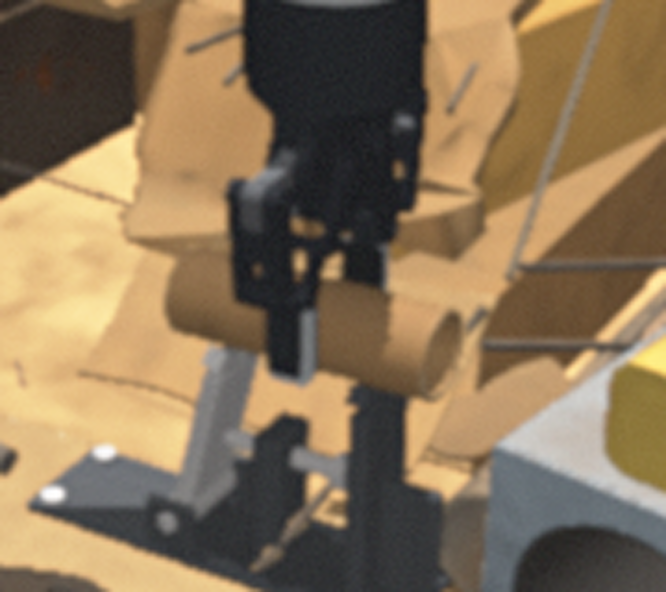

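The tube lies in both notches and the fingers are off it. I open fully and withdraw.

>>> {"method": "move_arm", "body": {
  "targets": "1 0 0 0 0 0 0; 1 0 0 0 0 0 0; 1 0 0 0 0 0 0; 1 0 0 -0.5 0 0 0; 1 0 0 -1 0 0 0"
}}

```text
clock: 16.03
eef_pos: [462.0, -16.1, 134.3]
tool_rot: [-3.14, -0.001, 2.205]
force: [0.5, -0.4, 0.5]
width: 85.1
gripper_force: 0.0
```

>>> {"method": "move_arm", "body": {
  "targets": "1 0 0 -2 0 0 0; 1 0 0 -3 0 0 0; 1 0 0 -4 0 0 0; 1 0 0 -4 0 0 0; 1 0 0 0 0 0 0"
}}

```text
clock: 16.45
eef_pos: [466.9, -17.0, 271.4]
tool_rot: [3.131, 0.007, 2.204]
force: [1.4, 0.0, 0.7]
width: 85.4
gripper_force: 0.0
```

>>> {"method": "move_arm", "body": {
  "targets": "1 0 0 0 0 0 0; 1 0 0 0 0 0 0; 1 0 0 0 0 0 0"
}}

```text
clock: 16.7
eef_pos: [461.7, -15.9, 263.7]
tool_rot: [-3.14, -0.002, 2.205]
force: [0.2, 0.8, 0.0]
width: 85.6
gripper_force: 0.0
```

```bash
python3 - <<'E'
from h import *
a=cv2.cvtColor(cv2.imread("pics/d5.png"),cv2.COLOR_BGR2GRAY)
D=cams.get_image("side");crop(D,270,140,180,160,3.7,"d6.png");b=cv2.cvtColor(cv2.imread("pics/d6.png"),cv2.COLOR_BGR2GRAY)
d=cv2.absdiff(a,b)
for n,(x0,x1,y0,y1) in dict(left_end=(150,235,240,350),right_end=(395,480,300,410),leg=(170,260,360,520)).items(): print(n,d[y0:y1,x0:x1].mean(),d[y0:y1,x0:x1].max())
where()
E
```

```text
left_end 3.7549732620320855 70
right_end 3.4131550802139037 34
leg 2.3625 22
rest xyz -1.3219669002130026 21.14568159643666 263.5259388019931 rot [-3.14 -0.    2.2 ] q [-0.39  0.35  0.49  1.98 -0.21  0.86  0.85] F [-0.17 -0.76  0.01] along ey 0.5100680925130363 t 16.75
```

The tube and leg look unchanged in the image after withdrawal (differences at noise level), and the arm is clear.

```bash
python3 -c "from cell import order;print(order.finish_job())"
```

```text
the job is handed in; nothing more can be done
None
```

The leg was pressed against its stop screw at about 15 N for just over a second, the slim tube then laid in both notches about centred, the fat tube left alone, and the job handed in at about 17 s with the arm clear; I viewed 12 pictures, two over the limit of 10, so I checked the tube after drawing clear by image differencing only.

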